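# Wind home the backed-off wing screw of a wafer jig

## Task

Of the two wafer jigs on the wet bench, one still has its clamp bar backed off. Push the wings of that jig's wing screw round with the fingertips, stroke after stroke, clockwise seen from above, until the screw is fully home and the bar is down on the wafer holder, then move clear. Only push: do not grip the screw or force it hard against its stop, do not lift or shift either wafer holder, and leave the other jig's screw and everything standing about as they are.

Things in the scene. Friction and masses are not known exactly. Their poses are not given: they have to be found in the camera images.
- jig_a: The jig whose clamp is backed off at the start, fixed to the bench; grey base plate 244 x 130 x 14 mm. Origin: on its underside, below the axis of its vertical wing screw. x runs along the aluminium clamp bar (28 mm wide, 11 mm thick, reaching from x = -62 to +72 mm) towards the wafer; the base spans x = -63 to +181 mm; z up. The bar rises and falls with the screw.
- post_a (a point): Centre of the top of jig_a's upright steel guide post, 18 mm diameter, 84 mm above the bench, 48 mm from the screw axis on the side away from the wafer. It leaves no room for a finger between it and the wings; all other sides of the screw are free above the clamp bar.
- screw_a (a joint): Turn of the backed-off screw, rad: 0 = fully home (hard stop), growing as it is unscrewed, anticlockwise seen from above; starts at 6 to 10.5. Turning it clockwise lowers screw and clamp bar together, 10 mm per turn. Light friction (about 0.05 N m, some 2 N at the wing); it stays where it is left.
- screw_a_axis (a point): On the axis of that screw, level with the tops of its wings (65.5 mm above the bench when home, 75 to 82 mm at the start). Black plastic screw: hub 24 mm diameter, its top 16 mm below this point, a 10 mm stud end 12 mm below; two opposite upright wings reach 36 mm from the axis, each 8 mm thick and 27 mm high. The clamp bar's top lies 31 mm below this point.
- screw_a_wing (a point): Outer end of one wing of that screw, at the top of the wing, 36 mm from the axis; the other wing lies opposite. Turns with the screw.
- jig_b: The other, identical jig, with its clamp already down; same axes and sizes as jig_a. Leave it alone.
- screw_b (a joint): Turn of the other jig's screw, rad: 0 = home. It is tight and starts between 0 and 0.05.
- holder_a: Loose white square wafer holder, 110 x 110 x 8 mm, with a dark 88 mm wafer, lying in the nest of jig_a (lips 5 mm high, about 1.5 mm play). Origin: centre of its underside, 117 mm along +x from the jig's screw axis and 14 mm above the bench.
- holder_b: The same in jig_b.
- beaker: Small clear open beaker, 48 mm diameter, 50 mm high. Origin: centre of its underside. Bystander.
- bottle: White bottle, 60 mm diameter, 150 mm high. Origin: centre of its underside. Bystander.
- wafer_case: Flat round clear wafer case, 110 mm diameter, 22 mm high. Origin: centre of its underside. Bystander.
- tweezers: Steel tweezers lying flat, 120 mm long along its x, 7 mm high. Origin: near its middle, on the underside. Bystander.
- spacer: White plastic ring, 40 mm diameter, 12 mm high. Origin: centre of its underside. Bystander.
- jar: White jar with black lid, 56 mm diameter, 60 mm high. Origin: centre of its underside. Bystander.

How it is judged:
At the end, for the whole second after the job is handed in: The backed-off screw is within 0.2 rad of fully home and at rest, the other screw is still home (within 0.2 rad), both wafer holders lie in their nests within 6 mm of where they were, and every bystander is within 20 mm of where it was (value of joint each of screw_a, screw_b below 0.2 rad and velocity of joint screw_a between -0.1 and 0.1 rad/s and distance of each of holder_a, holder_b from where it was at the start of the episode below 0.006 m and distance of each of beaker, bottle, wafer_case, tweezers, spacer, jar from where it was at the start of the episode below 0.02 m); the robot touches nothing.
It fails at once if the other jig's screw is turned (more than 0.2 rad) (value of joint screw_b above 0.2 rad).
It fails at once if the screw is gripped or forced (the fingers press on it with more than 35 N) (contact force between the fingers and screw_a above 35 N).
It fails at once if a wafer holder is lifted or shifted by more than 10 mm (distance of any of holder_a, holder_b from where it was at the start of the episode above 0.01 m).
It fails at once if a bystander is moved by more than 30 mm (distance of any of beaker, bottle, wafer_case, tweezers, spacer, jar from where it was at the start of the episode above 0.03 m).
It also fails if it takes over 51 s, if anything falls off the work surface, if the arm or the gripper's body presses on something with over 40 N, if the wrist force passes 120 N, or if a joint passes its speed limit or range.

## Robot

A 6-joint arm with a two-finger parallel gripper is mounted at the origin on the work surface. World frame = base frame: x ahead of the robot, y to its left, z up, the work surface at z = 0. Lengths are in m, angles in rad, forces in N, time in s.
With the tool pointing down it reaches from about 0.35 to 0.85 m from the base axis. Payload 8.1 kg.
Tool frame: the origin (TCP) lies on the centre line of the jaws, within the pads' length; the fingertips stand robot.tip_reach ahead of it and the grasp point (between the pads) lies 5 mm behind it (robot.tip_reach is the distance from the TCP to the fingertips, in m); z points along the fingers, y is the direction in which the jaws open and shut (so a half turn about z gives the same grasp; the last joint's range is limited). The gripper opens to 93 mm and grips with 3 to 60 N. Pads are 15 mm wide; open, the fingers measure 128 mm over their backs; the gripper's body (75 mm by 188 mm) begins 65 mm behind the grasp point.
Start: joints at [-1.317, 0.13, 1.488, -0, 1.523, -0.085], TCP at [0.199, -0.566, 0.233] pointing down, gripper open.
Joint ranges: [-2.96, 2.96], [-0.89, 2.26], [0.02, 2.5], [-1.34, 4.48], [0, 2.73], [-2.66, 2.66]. Speed limits (rad/s): [2.39, 2.39, 2.79, 3.14, 3.14, 3.14].

## Interface

Orientations are given as a rotation vector (axis times angle).
In Python, from plant import sensors, read_camera, robot gives the robot as it stands.
- The arm moves only by the tool play_rows, never from a script. Its argument "series" is a list that holds one entry, the list of rows, each a list of 5 numbers: the closure, from -1 (fully open) to 1 (shut), then the shift along the world's x, y, z in m, then the turn about the world's z in rad. A call has 1 to 8 rows; each row is the pose to reach, as a shift and turn from the pose commanded when the call began; what a row does not reach only later rows make up. A row lasts 1/10 s, in which the tool goes at most 50 mm and 8.59 degrees, less where a joint would pass 70% of its speed; a pose out of reach is approached as far as the arm can. A call with a gripper value outside its range is refused whole. The fingers move at their own pace and stop on an object; "force" is the grip in N (left out, the last holds). Time passes only in rows, so rows that repeat a pose let the fingers close. It gives the time, the measured TCP pose, the force and the opening at its end, in the units of the state.
- sensors.read_state(): the state, without advancing time (a new reading comes with each control period).
- read_camera(name): name is "side" or "top"; returns a dict with "color" (420x560x3 uint8, red, green, blue), "range_z" (420x560 float32, m along the optical axis (not along the pixel's ray), 0 where there is no reading), "intrinsics" (3x3 intrinsics, pixels), "rvec" (rotation vector, rad) and "tvec" (3), from world to camera coordinates, as OpenCV has them. Camera axes: x right, y down, z forward; pixel columns grow to the right and rows downward; lengths in m; the calibration is good to about 2 mm. A picture is of the moment at which its call begins.
- robot.close_job(): hands the job in, once; it reports no verdict.
The state is a dict: "t": time; "q": joint angles; "dq": joint speeds; "joint_torque": joint torques, N m; "tool_pos": TCP position; "orientation": TCP orientation; "force": force on the tool from outside, world axes, zero at the start; "wrist_torque": the same for the moment, N m; "opening": finger opening in m.
Only numpy, scipy, OpenCV 4.12 (cv2) and the standard library are available. Lean on these libraries where they do the work, as an engineer would, in place of code of your own. Each camera call takes 0.05 s, during which the arm holds its last target.

## Working session

There is one attempt and no reset: what is moved stays moved. The work goes in short steps, Python scripts to look and compute and a tool call to move; the robot and the scene stay as the last step left them, time stands still between calls to the robot, and variables do not carry over. Pictures are saved under pics/ and viewed, and the job is handed in when it is done.

Besides the shell and the picture viewer there is one more tool, called after "Emit:" as name([rows], argument=value, ...), one row to a line, values as JSON. play_rows: Moves the arm, as the interface text tells. Its arguments: {"type":"object","properties":{"series":{"type":"array","items":{"type":"array","items":{"type":"array","items":{"type":"number"}}}},"force":{"type":"number"}},"required":["series"]}

```bash
ls; mkdir -p pics; python3 - <<'E'
from plant import sensors, read_camera, robot
import cv2,numpy as np
print(sensors.read_state(), robot.tip_reach)
for n in ("side","top"):
    c=read_camera(n); np.savez(f"{n}0.npz",**c)
    cv2.imwrite(f"pics/{n}0.png",c["color"][:,:,::-1])
    R=cv2.Rodrigues(c["rvec"])[0]; print(n,-R.T@c["tvec"].ravel(),R[2],c["intrinsics"])
E
```

```text
pics
{'t': 0.0, 'q': array([-1.31737515e+00,  1.31136700e-01,  1.48924095e+00, -2.29107701e-05,
        1.52302251e+00, -8.54191373e-02]), 'dq': array([ 0.00058086,  0.00027604,  0.00121588,  0.00262103, -0.00092809,
        0.00027812]), 'joint_torque': array([ 9.41469102e-05, -5.59846866e+01, -4.91758025e+01,  7.68182008e-02,
        3.51621467e-02, -2.10824537e-04]), 'tool_pos': array([ 0.19930357, -0.5653626 ,  0.2316231 ]), 'orientation': array([-3.09483978e+00, -5.29404927e-01,  2.73878246e-04]), 'force': array([ 0.67201507, -0.31535916,  0.35496933]), 'wrist_torque': array([-0.02969401,  0.00038136, -0.05411827]), 'opening': 0.0929392708478121} 0.014
side [-5.20685366e-04  7.33068064e-01  6.05901087e-01] [ 0.51343949 -0.70057865 -0.49554964] [[430.16980301   0.         283.49984149]
 [  0.         430.16980301 201.40086149]
 [  0.           0.           1.        ]]
top [0.18208436 0.007181   1.69391076] [ 0.21264166 -0.01762603 -0.97697126] [[537.82477069   0.         277.37937872]
 [  0.         537.82477069 210.95861404]
 [  0.           0.           1.        ]]
```

```bash
ls pics
```

```text
side0.png
top0.png
```

View pics/side0.png

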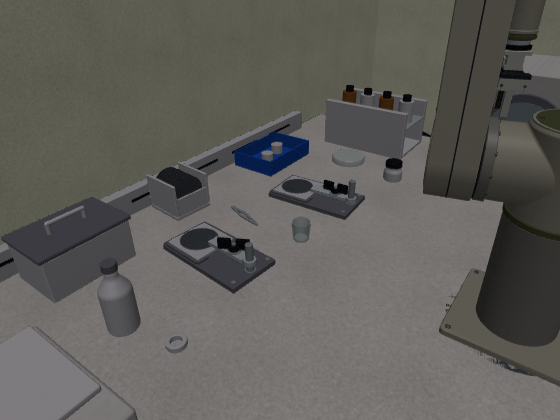

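View pics/top0.png

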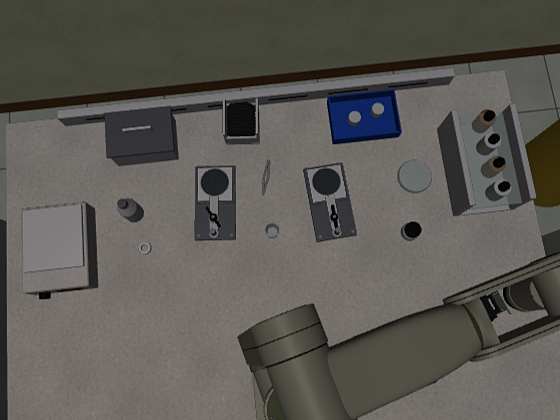

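```bash
cat > h.py <<'E'
import cv2,numpy as np
def world(c,uv,d=None):
    # back-project pixel with depth
    K=c["intrinsics"];R=cv2.Rodrigues(c["rvec"])[0];t=c["tvec"].ravel()
    uv=np.atleast_2d(uv).astype(float)
    if d is None: d=c["range_z"][uv[:,1].astype(int),uv[:,0].astype(int)]
    p=np.c_[(uv[:,0]-K[0,2])/K[0,0],(uv[:,1]-K[1,2])/K[1,1],np.ones(len(uv))]*np.reshape(d,(-1,1))
    return (p-t)@R
def ray(c,uv,z):
    R=cv2.Rodrigues(c["rvec"])[0];C=-R.T@c["tvec"].ravel()
    d=world(c,uv,np.ones(len(np.atleast_2d(uv))))-C
    return C+d*((z-C[2])/d[:,2])[:,None]
E
python3 - <<'E'
from h import *
s=np.load("side0.npz");t=np.load("top0.npz")
def crop(c,x,y,w,h,k): return cv2.resize(c["color"][y:y+h,x:x+w,::-1],None,fx=k,fy=k,interpolation=cv2.INTER_CUBIC)
a=crop(s,160,215,130,75,6);b=crop(s,255,165,130,75,6)
cv2.imwrite("pics/sa.png",np.clip(a*1.8,0,255));cv2.imwrite("pics/sb.png",np.clip(b*1.8,0,255))
a=crop(t,185,155,60,95,6);b=crop(t,300,155,60,95,6)
cv2.imwrite("pics/t2.png",np.clip(np.hstack([a,b])*1.8,0,255))
# black pixels in depth
for c,n in((s,"s"),(t,"t")):
    v,u=np.mgrid[:420,:560]; uv=np.c_[u.ravel(),v.ravel()]
    P=world(c,uv); ok=(c["range_z"].ravel()>0)
    m=ok&(P[:,2]>0.03)&(P[:,2]<0.12)&(c["color"].reshape(-1,3).max(1)<22)&(P[:,0]>.3)&(P[:,0]<.85)&(abs(P[:,1])<.5)
    k,l,st,ce=cv2.connectedComponentsWithStats(m.reshape(420,560).astype(np.uint8))
    for i in range(1,k):
        if st[i,4]>10:
            q=P[(l==i).ravel()]; print(n,st[i],q.mean(0).round(3),q.min(0).round(3),q.max(0).round(3))
E
```

```text
s [386 158  16  11 139] [ 0.431 -0.422  0.058] [ 0.41  -0.45   0.046] [ 0.457 -0.405  0.063]
s [324 180  24  14 190] [ 0.501 -0.192  0.054] [ 0.465 -0.201  0.039] [ 0.537 -0.183  0.068]
s [217 238  32  14 274] [0.543 0.184 0.066] [0.511 0.165 0.05 ] [0.572 0.199 0.079]
t [227 115  28  21 495] [0.822 0.061 0.079] [0.8   0.018 0.03 ] [0.85  0.112 0.11 ]
t [331 205   7  23  73] [ 0.502 -0.194  0.059] [ 0.469 -0.206  0.039] [ 0.536 -0.186  0.073]
t [206 207  14  20  63] [0.539 0.178 0.07 ] [0.511 0.161 0.042] [0.571 0.196 0.087]
t [405 222  16  16 196] [ 0.433 -0.429  0.06 ] [ 0.411 -0.454  0.031] [ 0.455 -0.406  0.07 ][ WARN:0@0.077] global loadsave.cpp:1063 imwrite_ Unsupported depth image for selected encoder is fallbacked to CV_8U.
```

View pics/sa.png

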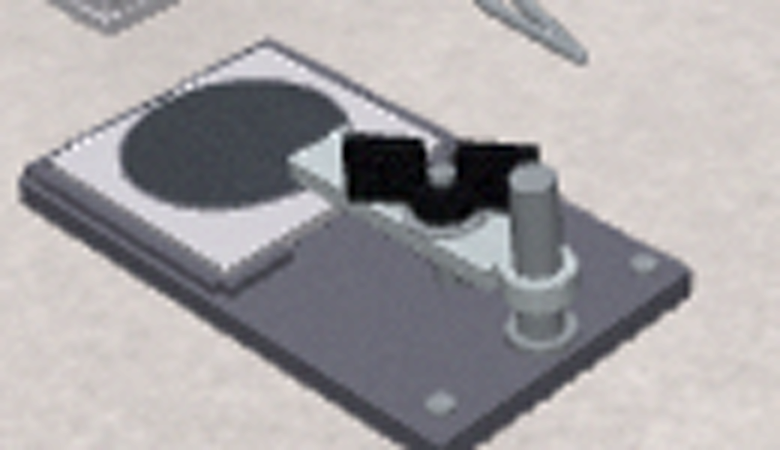

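View pics/sb.png

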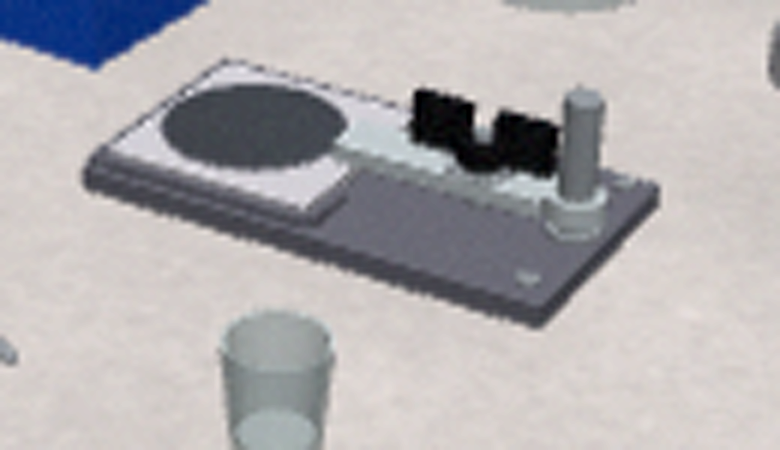

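View pics/t2.png

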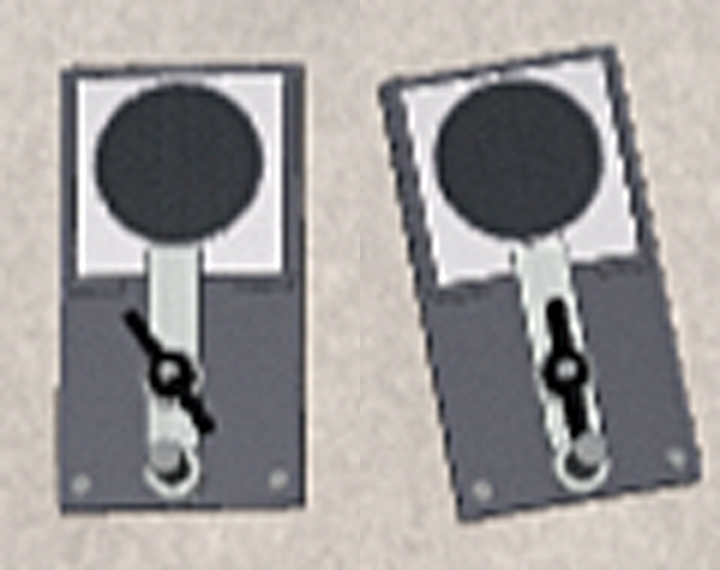

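```bash
cat > m.py <<'E'
from h import *
import sys
def blobs(c,boxes,thr=22):
    out=[]
    for (x,y,w,h) in boxes:
        m=(c["color"][y:y+h,x:x+w].max(2)<thr).astype(np.uint8)
        k,l,st,_=cv2.connectedComponentsWithStats(m,connectivity=8)
        i=1+np.argmax(st[1:,4]); v,u=np.nonzero(l==i); out.append(np.c_[u+x,v+y].astype(float))
    return out
E
python3 - <<'E'
from m import *
s=np.load("side0.npz");t=np.load("top0.npz")
for name,ub,z in (("a",(200,200,28,32),.079),("b",(322,198,26,35),.0655)):
    b=blobs(t,[ub],30)[0]; P=ray(t,b,z)[:,:2]
    r=cv2.minAreaRect(P.astype(np.float32)*1000); print(name,len(b),r)
    w=np.cov((P-P.mean(0)).T); e,V=np.linalg.eigh(w); print(" mean",P.mean(0).round(4),"ang",np.degrees(np.arctan2(V[1,1],V[0,1])))
# post tops & jig features (top)
def C(x0,p): return np.array([[x0+p[0]/6,155+p[1]/6]])-0.4
for n,x0,ax,post,w1,w2,z in (("a",185,(172,372),(168,458),(130,314),(208,428),.079),("b",300,(566-360,370),(588-360,450),(555-360,302),(577-360,435),.0655)):
    A=ray(t,C(x0,ax),z-.012)[0];Pp=ray(t,C(x0,post),.084)[0]
    W1=ray(t,C(x0,w1),z)[0];W2=ray(t,C(x0,w2),z)[0]
    print(n,"axis",A.round(4),"post",Pp.round(4),np.linalg.norm(A-Pp)*1000,"dir",np.degrees(np.arctan2(*(A-Pp)[1::-1])),"wings",W1.round(4),W2.round(4),((W1+W2)/2).round(4),np.linalg.norm(W1-W2),np.degrees(np.arctan2(*(W1-W2)[1::-1])))
# jig base edges/holder white orientation
hsv=t["color"].max(2)
for n,(x,y,w,h) in (("a",(196,165,40,44)),("b",(304,162,44,46))):
    m=((t["color"][y:y+h,x:x+w].min(2)>105)).astype(np.uint8)
    print(n,t["color"][y+5:y+10,x+6,:].tolist())
# wing tops in side by depth: heights
for n,(x,y,w,h) in (("a",(212,234,42,22)),("b",(320,176,34,24))):
    b=blobs(s,[(x,y,w,h)],25)[0]; 
    top=[b[b[:,0]==u][:,1].min() for u in np.unique(b[:,0])]; us=np.unique(b[:,0])
    print(n,"tops",list(zip(us.astype(int),np.array(top).astype(int))))
E
```

```text
a 76 ((538.4522705078125, 177.46986389160156), (73.05231475830078, 20.43372344970703), 18.206260681152344)
 mean [0.5369 0.1765] ang -151.3268611098241
b 81 ((500.840576171875, -194.27618408203125), (18.534788131713867, 69.34657287597656), 82.30915832519531)
 mean [ 0.5003 -0.1939] ang -177.42995749807108
a axis [0.5411 0.1768 0.067 ] post [0.4932 0.1809 0.084 ] 50.98443846212372 dir -4.939128808540491 wings [0.5712 0.1943 0.079 ] [0.5073 0.1598 0.079 ] [0.5393 0.1771 0.079 ] 0.07261204672937015 28.344790783010748
b axis [ 0.5022 -0.1954  0.0535] post [ 0.454  -0.1971  0.084 ] 57.09297741461506 dir 2.0278148339691016 wings [ 0.5361 -0.1931  0.0655] [ 0.4655 -0.1949  0.0655] [ 0.5008 -0.194   0.0655] 0.07066944502311334 1.4618716436413306
a [[122, 122, 123], [122, 122, 124], [125, 124, 125], [127, 126, 127], [126, 125, 127]]
b [[86, 83, 83], [35, 37, 43], [102, 102, 103], [132, 131, 131], [124, 122, 123]]
a tops [(np.int64(217), np.int64(239)), (np.int64(218), np.int64(238)), (np.int64(219), np.int64(238)), (np.int64(220), np.int64(238)), (np.int64(221), np.int64(238)), (np.int64(222)
[... 925 characters left out ...]
.int64(326), np.int64(180)), (np.int64(327), np.int64(181)), (np.int64(328), np.int64(181)), (np.int64(329), np.int64(181)), (np.int64(330), np.int64(182)), (np.int64(331), np.int64(182)), (np.int64(332), np.int64(182)), (np.int64(333), np.int64(182)), (np.int64(334), np.int64(189)), (np.int64(335), np.int64(189)), (np.int64(336), np.int64(189)), (np.int64(337), np.int64(188)), (np.int64(338), np.int64(184)), (np.int64(339), np.int64(184)), (np.int64(340), np.int64(184)), (np.int64(341), np.int64(184)), (np.int64(342), np.int64(185)), (np.int64(343), np.int64(185)), (np.int64(344), np.int64(185)), (np.int64(345), np.int64(185)), (np.int64(346), np.int64(186)), (np.int64(347), np.int64(186))]
```

```bash
python3 - <<'E'
from m import *
s=np.load("side0.npz");t=np.load("top0.npz")
def tri(us,ut):
    p0=[];d=[]
    A=np.zeros((3,3));b=np.zeros(3)
    for c,u in((s,us),(t,ut)):
        a=ray(c,[u],0.1)[0];q=ray(c,[u],0.)[0];k=(q-a)/np.linalg.norm(q-a);M=np.eye(3)-np.outer(k,k);A+=M;b+=M@a
    return np.linalg.solve(A,b)
# top-view wing ends (edge midpoints); side ends
print("a far",tri((216.8,237.8),(206.3,207)),"a near",tri((249.2,239.2),(219.5,226)))
print("b far",tri((323.8,179.8),(332,205)))
A=np.array([.5405,.177])
for z in (.075,.077,.079,.081,.083): print(z, ray(s,[(233,237.9)],z)[0].round(4))
for z in (.0655,): print(z, ray(s,[(336,182.8)],z)[0].round(4), "b axis .502,-.195")
from plant import robot
E
```

```text
a far [0.57275678 0.19531083 0.07574173] a near [0.50913993 0.16044761 0.0774229 ]
b far [ 0.53693788 -0.19224497  0.0659976 ]
0.075 [0.5457 0.1749 0.075 ]
0.077 [0.5436 0.177  0.077 ]
0.079 [0.5415 0.1791 0.079 ]
0.081 [0.5395 0.1812 0.081 ]
0.083 [0.5374 0.1833 0.083 ]
0.0655 [ 0.5018 -0.1963  0.0655] b axis .502,-.195
```

Emit:
play_rows([
  [[0.44,0.0165,0.036,0,0.14],[0.44,0.033,0.072,0,0.28],[0.44,0.0495,0.108,0,0.42],[0.44,0.066,0.144,0,0.56],[0.44,0.0825,0.18,0,0.7],[0.44,0.099,0.216,0,0.84],[0.44,0.1155,0.252,0,0.98],[0.44,0.132,0.288,0,1.12]],
], force=5)

```text
t: 0.9
tool_pos: [0.3316, -0.2762, 0.2323]
orientation: [-2.336, -2.1, -0.0]
force: [0.7, -0.2, 1.0]
opening: 0.0335
```

```bash
cat > st.py <<'E'
from plant import sensors
import numpy as np
s=sensors.read_state();np.set_printoptions(precision=4,suppress=True)
import cv2
R=cv2.Rodrigues(s["orientation"])[0]
print("t",s["t"],"q",s["q"],"p",s["tool_pos"],"th",np.arctan2(R[1,1],R[0,1]),"z",R[:,2],"open",s["opening"],"F",s["force"],"T",s["wrist_torque"])
E
python3 st.py
```

```text
t 0.9 q [-0.8135 -0.3417  1.928   0.0001  1.5558 -0.707 ] p [ 0.3316 -0.2762  0.2323] th -0.10656288749771371 z [-0.0002  0.0004 -1.    ] open 0.03351073748434226 F [ 0.6733 -0.2203  1.0445] T [-0.0564 -0.1351  0.0465]
```

Emit:
play_rows([
  [[0.44,0.0165,0.036,0,0.14],[0.44,0.033,0.072,0,0.28],[0.44,0.0495,0.108,0,0.42],[0.44,0.066,0.144,0,0.56],[0.44,0.0825,0.18,0,0.7],[0.44,0.099,0.216,0,0.84],[0.44,0.1155,0.252,0,0.98],[0.44,0.132,0.288,0,1.12]],
])

```text
t: 1.7
tool_pos: [0.4636, 0.0118, 0.2324]
orientation: [-0.863, -3.02, 0.0]
force: [0.6, 0.4, 0.7]
opening: 0.026
```

Emit:
play_rows([
  [[0.44,0.015,0.032,0,0.14],[0.44,0.03,0.064,0,0.28],[0.44,0.044,0.096,0,0.42],[0.44,0.058,0.128,0,0.56],[0.44,0.07,0.15,0,0.7],[0.44,0.0765,0.166,-0.03,0.84],[0.44,0.0765,0.166,-0.06,0.98],[0.44,0.0765,0.166,-0.08,1.06]],
])

```text
t: 2.5
tool_pos: [0.5386, 0.1765, 0.1496]
orientation: [0.782, -3.039, -0.0]
force: [0.6, -0.3, -0.5]
opening: 0.0263
```

```bash
python3 st.py; python3 - <<'E'
from plant import read_camera
import cv2,numpy as np
for n,(x,y) in (("side",(150,150)),("top",(140,150))):
    c=read_camera(n); np.savez(f"{n}1.npz",**c)
    cv2.imwrite(f"pics/{n}1.png",np.clip(cv2.resize(c["color"][y:y+130,x:x+170,::-1],None,fx=4,fy=4,interpolation=2)*1.6,0,255).astype(np.uint8))
E
```

```text
t 2.5 q [ 0.2263  0.0984  1.6762 -0.      1.3704 -1.8484] p [0.5386 0.1765 0.1496] th 2.0746775560444726 z [-0.0033 -0.0008 -1.    ] open 0.02628426073503885 F [ 0.6101 -0.3008 -0.4636] T [ 0.0889 -0.0742  0.0376]
```

View pics/side1.png

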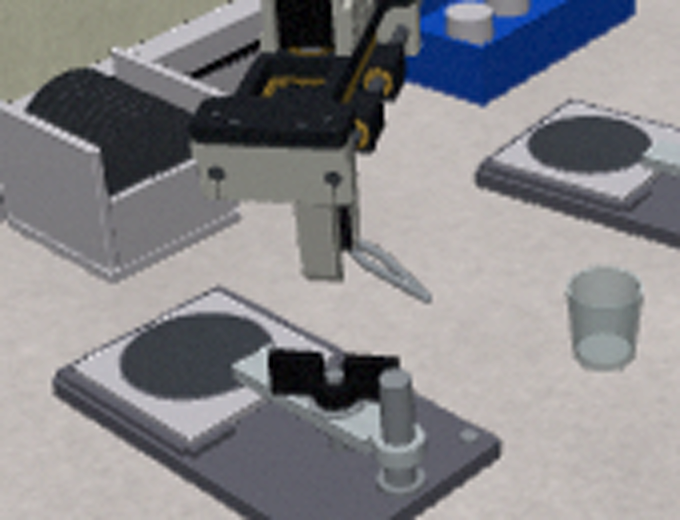

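View pics/top1.png

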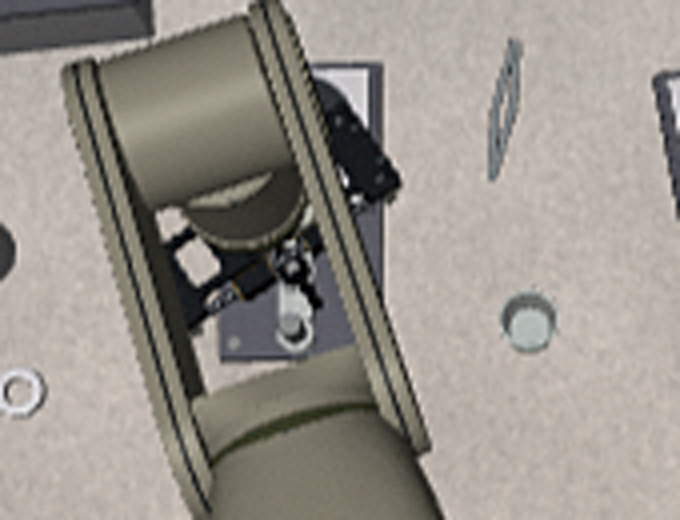

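Emit:
play_rows([
  [[0.44,0.0025,0.0015,-0.02,0],[0.44,0.0025,0.0015,-0.035,0],[0.44,0.0025,0.0015,-0.048,0],[0.44,0.0025,0.0015,-0.058,0],[0.44,0.0025,0.0015,-0.065,0],[0.44,0.0025,0.0015,-0.07,0],[0.44,0.0025,0.0015,-0.07,0]],
])

```text
t: 3.3
tool_pos: [0.5421, 0.1775, 0.0821]
orientation: [0.772, -3.044, -0.0]
force: [0.6, 0.7, 0.5]
opening: 0.0257
```

```bash
python3 st.py; python3 - <<'E'
from plant import read_camera
import cv2,numpy as np
for n,(x,y) in (("side",(190,200)),):
    c=read_camera(n); np.savez(f"{n}2.npz",**c)
    cv2.imwrite(f"pics/{n}2.png",np.clip(cv2.resize(c["color"][y:y+80,x:x+100,::-1],None,fx=7,fy=7,interpolation=2)*1.8,0,255).astype(np.uint8))
E
```

```text
t 3.3 q [ 0.2265  0.1746  1.7231 -0.      1.2447 -1.8413] p [0.5421 0.1775 0.0821] th 2.0678040412435763 z [-0.0009 -0.0002 -1.    ] open 0.025721330370765495 F [0.5996 0.7041 0.5308] T [ 0.0827 -0.0639 -0.0327]
```

View pics/side2.png

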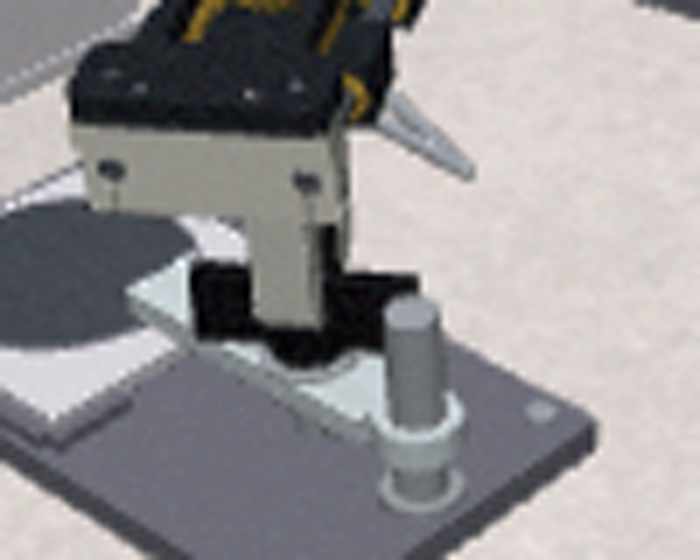

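```bash
python3 - <<'E'
from h import *
c=np.load("side2.npz")
for px in ((265,215),(285,215),(265,207),(285,208),(300,205),(320,210),(285,232),(285,245),(285,300),(285,322),(270,320),(315,318),(300,222),(150,205),(110,200),(210,210)):
    u=190+px[0]/7;v=200+px[1]/7
    print(px,world(c,[(u,v)])[0].round(4),c["color"][int(v),int(u)])
E
```

```text
(265, 215) [0.488  0.2461 0.1544] [82 81 77]
(285, 215) [0.4816 0.2449 0.1562] [82 82 78]
(265, 207) [0.4865 0.2473 0.1582] [82 83 78]
(285, 208) [0.4802 0.2461 0.1596] [82 81 78]
(300, 205) [0.4786 0.2419 0.159 ] [81 81 76]
(320, 210) [0.474  0.2392 0.1577] [82 81 77]
(285, 232) [0.5258 0.2008 0.1094] [77 78 74]
(285, 245) [0.5268 0.2002 0.104 ] [77 77 74]
(285, 300) [0.5271 0.2019 0.085 ] [77 77 74]
(285, 322) [0.533  0.1967 0.0714] [41 41 40]
(270, 320) [0.533  0.203  0.0759] [70 71 67]
(315, 318) [0.5251 0.1917 0.0733] [54 55 52]
(300, 222) [0.4772 0.2439 0.1551] [81 80 76]
(150, 205) [0.5158 0.2615 0.1555] [81 80 77]
(110, 200) [0.5262 0.2664 0.1558] [81 82 78]
(210, 210) [0.5019 0.2529 0.1545] [84 84 82]
```

Emit:
play_rows([
  [[0.44,0,0,-0.002,-0.12],[0.44,0,0,-0.003,-0.24],[0.44,0,0,-0.003,-0.36],[0.44,0,0,-0.003,-0.48],[0.44,0,0,-0.003,-0.6],[0.44,0,0,-0.003,-0.68],[0.44,0,0,-0.003,-0.76],[0.44,0,0,-0.003,-0.84]],
])

```text
t: 4.15
tool_pos: [0.5426, 0.1781, 0.0805]
orientation: [0.541, 3.094, 0.001]
force: [-1.7, 1.0, 0.7]
opening: 0.0263
```

```bash
python3 st.py
```

```text
t 4.15 q [ 0.2269  0.1768  1.7239  0.0008  1.2402 -0.998 ] p [0.5426 0.1781 0.0805] th 1.2247016911512452 z [ 0.0006  0.0009 -1.    ] open 0.026272892815356868 F [-1.7206  1.0003  0.7302] T [0.3723 0.1279 0.0343]
```

Emit:
play_rows([
  [[0.44,0,0,-0.0005,-0.12],[0.44,0,0,-0.001,-0.24],[0.44,0,0,-0.0015,-0.36],[0.44,0,0,-0.002,-0.48],[0.44,0,0,-0.0022,-0.6],[0.44,0,0,-0.0024,-0.72],[0.44,0,0,-0.0027,-0.84],[0.44,0,0,-0.003,-0.96]],
])

```text
t: 4.95
tool_pos: [0.5431, 0.1779, 0.0779]
orientation: [1.91, 2.493, 0.002]
force: [-0.4, -0.3, 2.2]
opening: 0.0261
```

```bash
python3 st.py; python3 - <<'E'
from plant import read_camera
import cv2,numpy as np
for n,(x,y) in (("side",(190,200)),):
    c=read_camera(n); np.savez(f"{n}3.npz",**c)
    cv2.imwrite(f"pics/{n}3.png",np.clip(cv2.resize(c["color"][y:y+80,x:x+100,::-1],None,fx=7,fy=7,interpolation=2)*1.8,0,255).astype(np.uint8))
E
```

```text
t 4.95 q [ 0.2268  0.1801  1.7253  0.0002  1.2346 -0.0364] p [0.5431 0.1779 0.0779] th 0.2631276584508195 z [ 0.0015  0.0005 -1.    ] open 0.02607463170048663 F [-0.3985 -0.3195  2.1618] T [ 0.0337  0.0494 -0.0191]
```

View pics/side3.png

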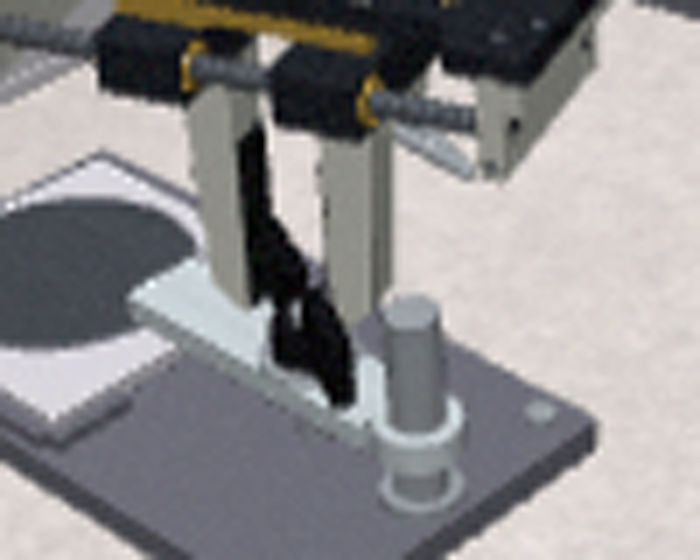

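Emit:
play_rows([
  [[0.44,-0.001,0,-0.0002,-0.12],[0.44,-0.001,0,-0.0004,-0.24],[0.44,-0.001,0,-0.0006,-0.36],[0.44,-0.001,0,-0.0008,-0.48],[0.44,-0.001,0,-0.001,-0.6],[0.44,-0.001,0,-0.0012,-0.72],[0.44,-0.001,0,-0.0014,-0.84],[0.44,-0.001,0,-0.0016,-0.96]],
])

```text
t: 5.8
tool_pos: [0.5425, 0.1777, 0.0763]
orientation: [2.844, 1.333, 0.004]
force: [1.0, 0.5, 1.9]
opening: 0.0262
```

Emit:
play_rows([
  [[0.44,0,0,-0.0002,-0.12],[0.44,0,0,-0.0004,-0.24],[0.44,0,0,-0.0006,-0.36],[0.44,0,0,-0.0008,-0.48],[0.44,0,0,-0.001,-0.6],[0.44,0,0,-0.0012,-0.72],[0.44,0,0,-0.0014,-0.84],[0.44,0,0,-0.0016,-0.96]],
])

```text
t: 6.6
tool_pos: [0.5421, 0.1779, 0.0746]
orientation: [-3.138, 0.131, -0.002]
force: [-2.1, 0.1, 2.7]
opening: 0.026
```

Emit:
play_rows([
  [[0.44,0,0,-0.0002,-0.12],[0.44,0,0,-0.0004,-0.24],[0.44,0,0,-0.0006,-0.36],[0.44,0,0,-0.0008,-0.48],[0.44,0,0,-0.0009,-0.56],[0.44,0,0,-0.0009,-0.56]],
])

```text
t: 7.2
tool_pos: [0.542, 0.178, 0.0735]
orientation: [-2.981, 0.988, -0.002]
force: [0.3, 1.5, 0.8]
opening: 0.0259
```

```bash
python3 st.py; cat > pic.py <<'E'
import sys
from plant import read_camera
import cv2,numpy as np
k=sys.argv[1]
for n,(x,y) in (("side",(190,200)),):
    c=read_camera(n); np.savez(f"{n}{k}.npz",**c)
    cv2.imwrite(f"pics/{n}{k}.png",np.clip(cv2.resize(c["color"][y:y+80,x:x+100,::-1],None,fx=7,fy=7,interpolation=2)*1.8,0,255).astype(np.uint8))
E
python3 pic.py 4
```

```text
t 7.2 q [0.2272 0.1831 1.7307 0.0004 1.2263 2.4381] p [0.542  0.178  0.0735] th -2.21102896677734 z [ 0.0014  0.0007 -1.    ] open 0.025920468070790743 F [0.2946 1.5494 0.815 ] T [0.3414 0.0209 0.0351]
```

View pics/side4.png

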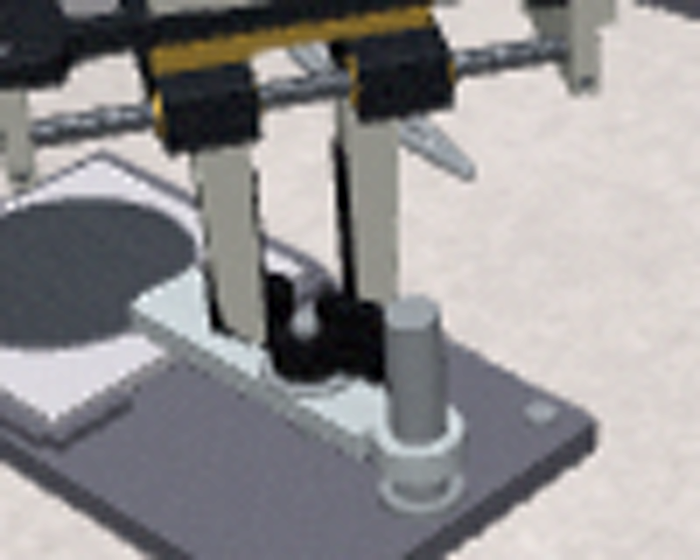

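Emit:
play_rows([
  [[0.44,0,0,0,0.15],[0.44,0,0,0.015,0.2],[0.44,0,0,0.035,0.2],[0.44,0,0,0.045,0.34],[0.44,0,0,0.045,0.48],[0.44,0,0,0.045,0.62],[0.44,0,0,0.045,0.76],[0.44,0,0,0.045,0.9]],
])

```text
t: 8.05
tool_pos: [0.5416, 0.1774, 0.1177]
orientation: [3.113, 0.421, 0.0]
force: [-0.1, 0.5, 0.6]
opening: 0.026
```

Emit:
play_rows([
  [[0.44,0,0,0,0.14],[0.44,0,0,0,0.28],[0.44,0,0,0,0.42],[0.44,0,0,0,0.56],[0.44,0,0,0,0.7],[0.44,0,0,0,0.84],[0.44,0,0,0,0.98],[0.44,0,0,0,1.12]],
])

```text
t: 8.85
tool_pos: [0.5415, 0.1774, 0.1176]
orientation: [2.414, 2.01, -0.0]
force: [0.2, 0.4, 0.0]
opening: 0.026
```

Emit:
play_rows([
  [[0.44,0,0,0,0.14],[0.44,0,0,0,0.28],[0.44,0,0,0,0.42],[0.44,0,0,0,0.56],[0.44,0,0,0,0.7],[0.44,0,0,0,0.84],[0.44,0,0,0,0.98],[0.44,0,0,0,1.12]],
])

```text
t: 9.65
tool_pos: [0.5415, 0.1774, 0.1176]
orientation: [0.978, 2.985, -0.0]
force: [0.8, -1.1, -0.1]
opening: 0.0258
```

Emit:
play_rows([
  [[0.44,0,0,0,0.14],[0.44,0,0,0,0.28],[0.44,0,0,0,0.42],[0.44,0,0,0,0.56],[0.44,0,0,0,0.7],[0.44,0,0,0,0.76],[0.44,0,0,0,0.76]],
])

```text
t: 10.35
tool_pos: [0.5415, 0.1774, 0.1176]
orientation: [-0.19, 3.136, -0.0]
force: [0.3, -0.6, 0.1]
opening: 0.026
```

```bash
python3 st.py; python3 pic.py 5
```

```text
t 10.35 q [ 0.2268  0.133   1.6998 -0.0003  1.3086 -1.4651] p [0.5415 0.1774 0.1176] th 1.6919921656811474 z [ 0.0002 -0.0002 -1.    ] open 0.025997290718146146 F [ 0.3009 -0.6278  0.116 ] T [-0.002  -0.1436  0.0025]
```

View pics/side5.png

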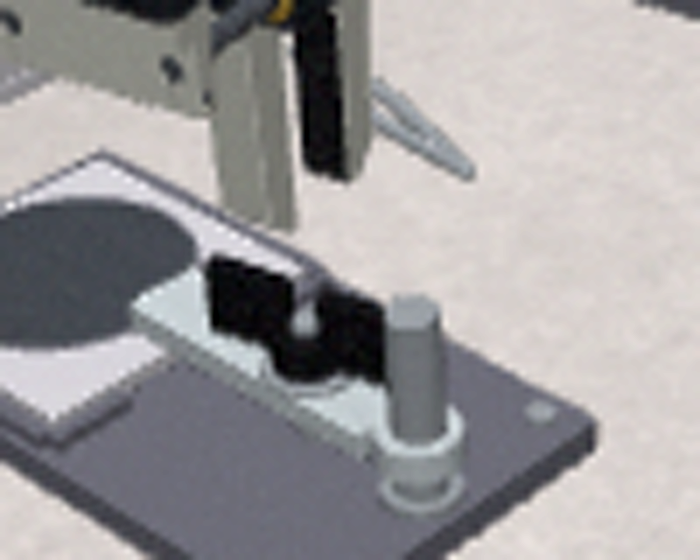

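```bash
python3 - <<'E'
from h import *
c=np.load("side5.npz")
A=np.array([.541,.178])
for z in (.069,.071,.073):
    p=ray(c,[(190+210/7-.5,200+256/7-.3),(190+382/7-.5,200+298/7-.3)],z)[:,:2]
    d=p[0]-p[1]; e=p[0]-A
    print(z,p.round(4),np.degrees(np.arctan2(d[1],d[0])),np.linalg.norm(d),np.linalg.norm(e),np.degrees(np.arctan2(e[1],e[0])))
E
```

```text
0.069 [[0.5805 0.1811]
 [0.5211 0.1673]] 13.037447362557003 0.061048150155304015 0.03966001410844504 4.432186539556178
0.071 [[0.5784 0.1831]
 [0.5191 0.1694]] 13.03744736255691 0.060820740855496463 0.037726109767896115 7.801727527198468
0.073 [[0.5762 0.1852]
 [0.5172 0.1715]] 13.037447362556914 0.06059333155568893 0.035936451246903 11.520872232548921
```

Emit:
play_rows([
  [[0.44,0,0,-0.015,0],[0.44,0,0,-0.028,0],[0.44,0,0,-0.038,0],[0.44,0,0,-0.044,0],[0.44,0,0,-0.044,-0.12],[0.44,0,0,-0.044,-0.24],[0.44,0,0,-0.044,-0.36],[0.44,0,0,-0.044,-0.48]],
])

```text
t: 11.2
tool_pos: [0.5413, 0.1776, 0.073]
orientation: [-0.574, -3.088, 0.0]
force: [-0.9, 0.1, -0.1]
opening: 0.026
```

Emit:
play_rows([
  [[0.44,0,0,0,-0.08],[0.44,0,0,0,-0.16],[0.44,0,0,0,-0.24],[0.44,0,0,0,-0.32],[0.44,0,0,-0.0002,-0.42],[0.44,0,0,-0.0004,-0.52],[0.44,0,0,-0.0006,-0.62],[0.44,0,0,-0.0008,-0.72]],
])

```text
t: 12.0
tool_pos: [0.5412, 0.1783, 0.0723]
orientation: [-1.624, -2.688, -0.001]
force: [-0.5, 2.7, 0.4]
opening: 0.0265
```

Emit:
play_rows([
  [[0.44,0,0,-0.0002,-0.12],[0.44,0,0,-0.0004,-0.24],[0.44,0,0,-0.0006,-0.36],[0.44,0,0,-0.0008,-0.48],[0.44,0,0,-0.001,-0.6],[0.44,0,0,-0.0012,-0.72],[0.44,0,0,-0.0014,-0.84],[0.44,0,0,-0.0016,-0.96]],
])

```text
t: 12.8
tool_pos: [0.5418, 0.1783, 0.071]
orientation: [-2.683, -1.634, -0.002]
force: [2.4, 3.0, -0.2]
opening: 0.026
```

Emit:
play_rows([
  [[0.44,0,0,-0.0002,-0.1],[0.44,0,0,-0.0004,-0.2],[0.44,0,0,-0.0006,-0.3],[0.44,0,0,-0.0008,-0.4],[0.44,0,0,-0.0009,-0.5],[0.44,0,0,-0.001,-0.6],[0.44,0,0,-0.001,-0.7],[0.44,0,0,-0.001,-0.7]],
])

```text
t: 13.6
tool_pos: [0.542, 0.1778, 0.0701]
orientation: [-3.08, -0.62, -0.002]
force: [2.3, 0.7, 0.4]
opening: 0.0258
```

```bash
python3 st.py; python3 pic.py 6
```

```text
t 13.6 q [0.227  0.1874 1.7326 0.0001 1.2205 1.4006] p [0.542  0.1778 0.0701] th -1.1736090146650255 z [ 0.001   0.0003 -1.    ] open 0.025831927963717777 F [2.3202 0.7292 0.3509] T [ 0.1066 -0.3701  0.0024]
```

View pics/side6.png

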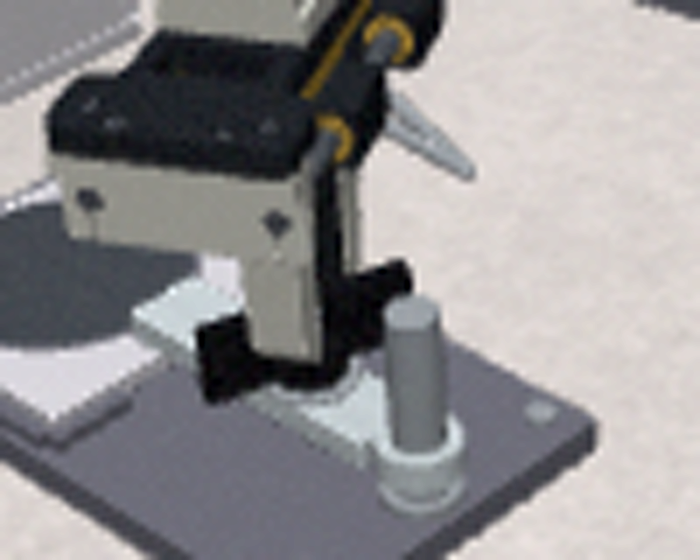

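Emit:
play_rows([
  [[0.44,0,0,0,0.15],[0.44,0,0,0.015,0.2],[0.44,0,0,0.035,0.2],[0.44,0,0,0.045,0.34],[0.44,0,0,0.045,0.48],[0.44,0,0,0.045,0.62],[0.44,0,0,0.045,0.76],[0.44,0,0,0.045,0.9]],
])

```text
t: 14.45
tool_pos: [0.541, 0.1775, 0.1147]
orientation: [-2.493, -1.911, 0.002]
force: [-0.1, 0.1, 0.3]
opening: 0.0262
```

Emit:
play_rows([
  [[0.44,0,0,0,0.14],[0.44,0,0,0,0.28],[0.44,0,0,0,0.42],[0.44,0,0,0,0.56],[0.44,0,0,0,0.7],[0.44,0,0,0,0.84],[0.44,0,0,0,0.98],[0.44,0,0,0,1.12]],
])

```text
t: 15.25
tool_pos: [0.541, 0.1774, 0.1146]
orientation: [-1.097, -2.943, 0.001]
force: [0.6, 0.3, -0.5]
opening: 0.0259
```

Emit:
play_rows([
  [[0.44,0,0,0,0.14],[0.44,0,0,0,0.28],[0.44,0,0,0,0.42],[0.44,0,0,0,0.56],[0.44,0,0,0,0.7],[0.44,0,0,0,0.84],[0.44,0,0,0,0.98],[0.44,0,0,0,1.12]],
])

```text
t: 16.05
tool_pos: [0.541, 0.1775, 0.1147]
orientation: [0.634, -3.076, 0.0]
force: [0.6, -0.1, -0.2]
opening: 0.0262
```

Emit:
play_rows([
  [[0.44,0,0,0,0.14],[0.44,0,0,0,0.28],[0.44,0,0,0,0.4],[0.44,0,0,0,0.4]],
])

```text
t: 16.45
tool_pos: [0.541, 0.1775, 0.1147]
orientation: [1.226, -2.892, -0.0]
force: [-0.0, 0.9, 0.2]
opening: 0.0259
```

```bash
python3 st.py; python3 pic.py 7
```

```text
t 16.45 q [ 0.227   0.1359  1.7023 -0.0001  1.3044 -2.1456] p [0.541  0.1775 0.1147] th 2.372558627295705 z [-0.001  -0.0003 -1.    ] open 0.025871675436455036 F [-0.0203  0.8653  0.2193] T [ 0.1116 -0.1058 -0.0195]
```

View pics/side7.png

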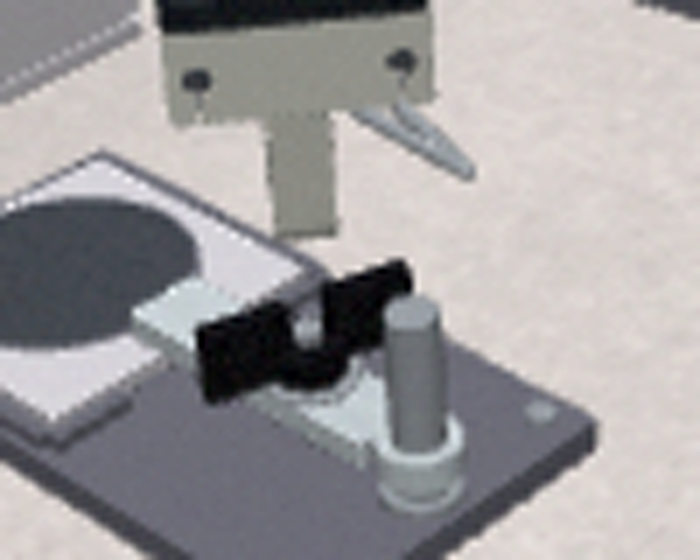

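```bash
python3 - <<'E'
from h import *
c=np.load("side7.npz")
for z in (.0665,.068,.0695):
    p=ray(c,[(190+199/7-.5,200+326/7-.3),(190+407/7-.5,200+262/7-.3)],z)[:,:2]
    d=p[0]-p[1]
    print(z,p.round(4),p.mean(0).round(4),np.degrees(np.arctan2(d[1],d[0])),np.linalg.norm(d))
# holder a wafer & bar height vs holder b? bar end depth
for n,f in (("start","side0.npz"),("now","side7.npz")):
    k=np.load(f)
    for px in ((212,243),(214,245),(240,262)): print(n,px,world(k,[px])[0].round(4),k["color"][px[1],px[0]])
E
```

```text
0.0665 [[0.5598 0.2083]
 [0.5298 0.1451]] [0.5448 0.1767] 64.68034649129804 0.06995273702957572
0.068 [[0.5582 0.2098]
 [0.5284 0.1467]] [0.5433 0.1782] 64.68034649129808 0.06975820811958565
0.0695 [[0.5566 0.2112]
 [0.5269 0.1483]] [0.5418 0.1798] 64.68034649129802 0.06956367920959551
start (212, 243) [0.5999 0.1876 0.0468] [111 117 119]
start (214, 245) [0.5937 0.188  0.0441] [73 75 76]
start (240, 262) [0.5093 0.1969 0.0396] [67 69 71]
now (212, 243) [0.6116 0.177  0.0359] [109 115 117]
now (214, 245) [0.6014 0.1809 0.0367] [110 117 119]
now (240, 262) [0.5123 0.1938 0.0363] [113 118 121]
```

Emit:
play_rows([
  [[0.44,0,0,-0.015,0],[0.44,0,0,-0.028,0],[0.44,0,0,-0.038,0],[0.44,0,0,-0.044,0],[0.44,0,0,-0.044,-0.1],[0.44,0,0,-0.044,-0.2],[0.44,0,0,-0.044,-0.3],[0.44,0,0,-0.044,-0.4]],
])

```text
t: 17.3
tool_pos: [0.5416, 0.1776, 0.0707]
orientation: [-0.613, 3.081, -0.0]
force: [3.2, 0.4, -2.3]
opening: 0.0261
```

Emit:
play_rows([
  [[0.44,0,0,0,-0.08],[0.44,0,0,-0.0001,-0.16],[0.44,0,0,-0.0002,-0.24],[0.44,0,0,-0.0003,-0.32],[0.44,0,0,-0.0004,-0.4],[0.44,0,0,-0.0006,-0.48],[0.44,0,0,-0.0008,-0.56],[0.44,0,0,-0.001,-0.64]],
])

```text
t: 18.1
tool_pos: [0.5416, 0.1777, 0.0698]
orientation: [0.386, 3.117, 0.0]
force: [1.9, 0.3, -0.4]
opening: 0.0262
```

```bash
python3 st.py; python3 pic.py 8
```

```text
t 18.1 q [ 0.227   0.1875  1.733   0.0002  1.2207 -1.0974] p [0.5416 0.1777 0.0698] th 1.3243454072272556 z [ 0.0004  0.0002 -1.    ] open 0.026236159860396246 F [ 1.9125  0.2618 -0.388 ] T [ 0.262  -0.2938  0.0198]
```

View pics/side8.png

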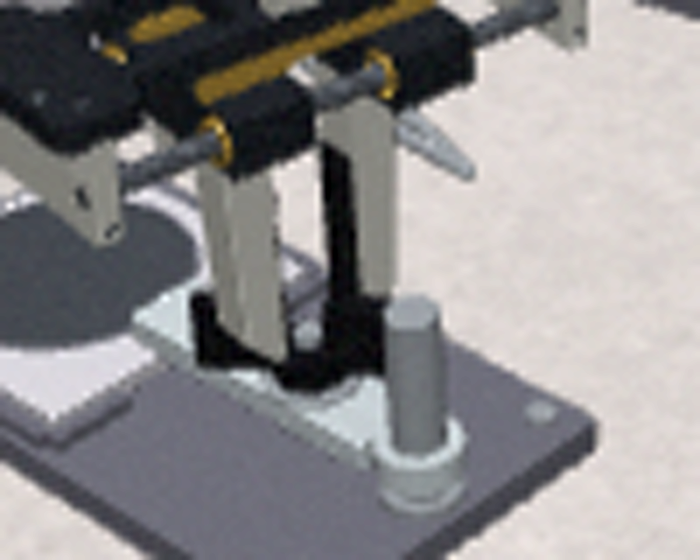

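Emit:
play_rows([
  [[0.44,0,0,0,-0.05],[0.44,0,0,-0.0002,-0.1],[0.44,0,0,-0.0003,-0.15],[0.44,0,0,-0.0004,-0.2]],
])

```text
t: 18.55
tool_pos: [0.5415, 0.1779, 0.0695]
orientation: [0.691, 3.065, 0.001]
force: [0.2, 1.3, 0.5]
opening: 0.0261
```

```bash
python3 st.py
```

```text
t 18.55 q [ 0.2272  0.1878  1.7332  0.0003  1.2203 -0.9004] p [0.5415 0.1779 0.0695] th 1.1274849008757901 z [ 0.0002  0.0004 -1.    ] open 0.026108751422884782 F [0.2049 1.2785 0.49  ] T [ 0.3003 -0.2656  0.0518]
```

Emit:
play_rows([
  [[0.44,0,0,0,-0.04],[0.44,0,0,-0.0001,-0.08],[0.44,0,0,-0.0002,-0.12],[0.44,0,0,-0.0003,-0.15]],
])

```text
t: 18.95
tool_pos: [0.5415, 0.1779, 0.0693]
orientation: [-0.918, -3.004, -0.001]
force: [0.7, 3.1, 0.6]
opening: 0.0258
```

```bash
python3 st.py; python3 pic.py 9
```

```text
t 18.95 q [ 0.2273  0.1881  1.7333  0.0004  1.2199 -0.7506] p [0.5415 0.1779 0.0693] th 0.9776645181011827 z [ 0.0001  0.0005 -1.    ] open 0.02579675175502565 F [0.6947 3.0658 0.6332] T [ 0.4012 -0.3072  0.0461]
```

View pics/side9.png

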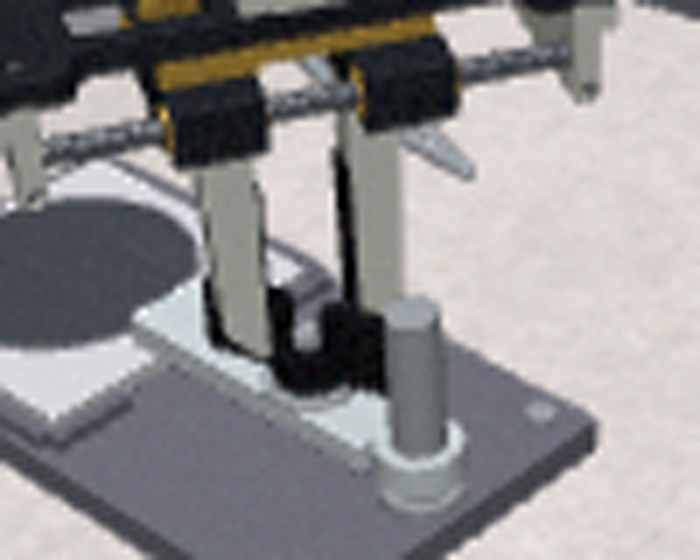

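Emit:
play_rows([
  [[0.44,0,0,0,-0.03],[0.44,0,0,-0.0001,-0.06],[0.44,0,0,-0.0001,-0.09]],
])

```text
t: 19.3
tool_pos: [0.5414, 0.1779, 0.0693]
orientation: [-1.055, -2.959, -0.001]
force: [2.0, 3.8, -0.2]
opening: 0.0259
```

```bash
python3 st.py
```

```text
t 19.3 q [ 0.2272  0.188   1.7335  0.0004  1.22   -0.6589] p [0.5414 0.1779 0.0693] th 0.8859290497848642 z [ 0.      0.0004 -1.    ] open 0.025907281351273168 F [ 2.0469  3.8212 -0.2237] T [ 0.6386 -0.3811  0.0759]
```

Emit:
play_rows([
  [[0.44,0,0,0,-0.02],[0.44,0,0,-0.0001,-0.04]],
])

```text
t: 19.5
tool_pos: [0.5414, 0.1777, 0.0692]
orientation: [-1.113, -2.938, -0.0]
force: [1.8, 4.5, -1.5]
opening: 0.0261
```

```bash
python3 st.py
```

```text
t 19.5 q [ 0.2271  0.1881  1.7336  0.0002  1.2198 -0.6195] p [0.5414 0.1777 0.0692] th 0.8465710769708618 z [ 0.      0.0002 -1.    ] open 0.026073466098280807 F [ 1.8258  4.488  -1.5369] T [ 0.7115 -0.4112  0.0289]
```

Emit:
play_rows([
  [[0.44,0,0,0,-0.02],[0.44,0,0,-0.0001,-0.04]],
])

```text
t: 19.7
tool_pos: [0.5415, 0.1777, 0.0691]
orientation: [1.172, 2.915, 0.0]
force: [1.9, 3.0, -2.1]
opening: 0.0262
```

```bash
python3 st.py
```

```text
t 19.7 q [ 0.227   0.1882  1.7336  0.      1.2197 -0.5794] p [0.5415 0.1777 0.0691] th 0.8064705838284957 z [ 0.0001  0.0001 -1.    ] open 0.02619967355959196 F [ 1.8625  2.9752 -2.1429] T [ 0.5893 -0.3753  0.0376]
```

Emit:
play_rows([
  [[0.44,0,0,0,-0.02],[0.44,0,0,-0.0001,-0.04]],
])

```text
t: 19.9
tool_pos: [0.5415, 0.1776, 0.069]
orientation: [1.23, 2.891, 0.0]
force: [1.2, 4.2, -1.7]
opening: 0.0263
```

Emit:
play_rows([
  [[0.44,0,0,0,-0.02],[0.44,0,0,0,-0.04]],
])

```text
t: 20.1
tool_pos: [0.5415, 0.1776, 0.069]
orientation: [1.287, 2.866, 0.0]
force: [2.0, 4.6, -2.3]
opening: 0.0262
```

```bash
python3 st.py
```

```text
t 20.1 q [ 0.227   0.1882  1.7337 -0.      1.2196 -0.4993] p [0.5415 0.1776 0.069 ] th 0.7263189683067377 z [ 0.0001 -0.     -1.    ] open 0.0261975681161795 F [ 2.0379  4.5749 -2.2699] T [ 0.657  -0.4223  0.0417]
```

Emit:
play_rows([
  [[0.44,0,0,0,-0.02],[0.44,0,0,-0.0001,-0.03]],
])

```text
t: 20.3
tool_pos: [0.5414, 0.1779, 0.069]
orientation: [-1.33, -2.846, -0.001]
force: [0.4, 4.7, -1.5]
opening: 0.0261
```

Emit:
play_rows([
  [[0.44,0,0,0,-0.02],[0.44,0,0,0,-0.03]],
])

```text
t: 20.5
tool_pos: [0.5414, 0.178, 0.069]
orientation: [-1.372, -2.826, -0.001]
force: [1.9, 5.1, -1.8]
opening: 0.0261
```

```bash
python3 st.py; python3 pic.py 10
```

```text
t 20.5 q [ 0.2274  0.1884  1.7337  0.0006  1.2194 -0.4396] p [0.5414 0.178  0.069 ] th 0.6667437886529982 z [ 0.      0.0006 -1.    ] open 0.02612976615726244 F [ 1.9143  5.1453 -1.7526] T [ 1.0004 -0.452   0.2947]
```

View pics/side10.png

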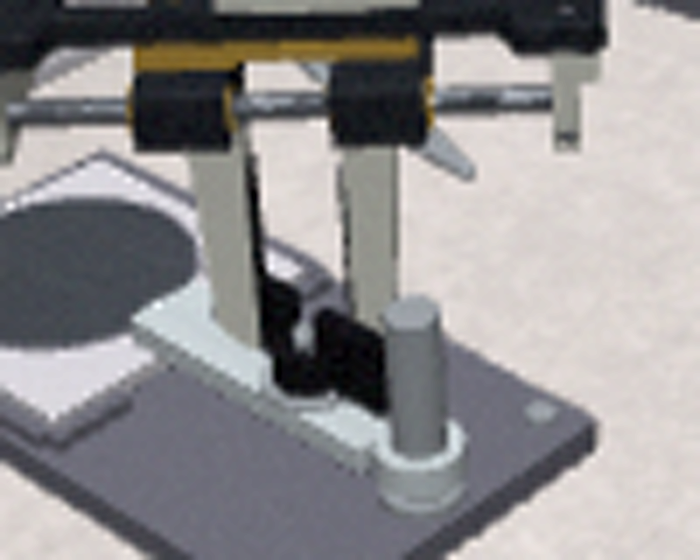

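Emit:
play_rows([
  [[0.44,0,0,0,0]],
])

```text
t: 20.65
tool_pos: [0.5414, 0.178, 0.0689]
orientation: [-1.371, -2.826, -0.001]
force: [2.3, 6.2, -2.5]
opening: 0.0261
```

```bash
python3 st.py
```

```text
t 20.65 q [ 0.2274  0.1884  1.7337  0.0006  1.2194 -0.4403] p [0.5414 0.178  0.0689] th 0.6674891744693466 z [ 0.      0.0006 -1.    ] open 0.02612809259162925 F [ 2.3172  6.2246 -2.5275] T [ 1.0612 -0.4098  0.2751]
```

Emit:
play_rows([
  [[0.44,0,0,0,0.1],[0.44,0,0,0,0.25],[0.44,0,0,0.015,0.4],[0.44,0,0,0.04,0.4],[0.44,0,0,0.08,0.4],[0.44,0,0,0.12,0.4],[0.44,0,0,0.16,0.4],[0.44,-0.02,-0.03,0.17,0.4]],
])

```text
t: 21.45
tool_pos: [0.5243, 0.1489, 0.2448]
orientation: [0.778, 3.036, 0.005]
force: [0.8, -0.9, 0.1]
opening: 0.0261
```

Emit:
play_rows([
  [[0.44,-0.0165,-0.036,0,0],[0.44,-0.033,-0.072,0,0],[0.44,-0.0495,-0.108,0,0],[0.44,-0.066,-0.144,0,0],[0.44,-0.0825,-0.18,0,0],[0.44,-0.099,-0.216,0,0],[0.44,-0.1155,-0.252,0,0],[0.44,-0.132,-0.288,0,0]],
])

```text
t: 22.25
tool_pos: [0.3879, -0.142, 0.2391]
orientation: [-0.783, -3.042, 0.002]
force: [0.7, 0.6, 0.8]
opening: 0.0267
```

Emit:
play_rows([
  [[0.44,-0.0165,-0.036,0,0],[0.44,-0.033,-0.072,0,0],[0.44,-0.0495,-0.108,0,0],[0.44,-0.066,-0.144,0,0],[0.44,-0.0825,-0.18,0,0],[0.44,-0.099,-0.216,0,0],[0.44,-0.1155,-0.252,0,0],[0.44,-0.1155,-0.252,0,0]],
])

```text
t: 23.05
tool_pos: [0.2709, -0.3956, 0.2387]
orientation: [-0.789, -3.039, 0.002]
force: [-0.4, 2.2, 0.1]
opening: 0.0261
```

```bash
python3 st.py; python3 - <<'E'
from plant import read_camera
from h import *
import cv2
S=read_camera("side");T=read_camera("top");np.savez("sideE.npz",**S);np.savez("topE.npz",**T)
def crop(c,x,y,w,h,k): return np.clip(cv2.resize(c["color"][y:y+h,x:x+w,::-1],None,fx=k,fy=k,interpolation=2)*1.8,0,255).astype(np.uint8)
cv2.imwrite("pics/sE.png",crop(S,160,215,130,75,6))
a=crop(T,185,155,60,95,6);b=crop(T,300,155,60,95,6);cv2.imwrite("pics/tE.png",np.hstack([a,b]))
cv2.imwrite("pics/tfull.png",T["color"][:,:,::-1]); 
for n in("side","top"):
  o=np.load(n+"0.npz")["color"].astype(int);e={"side":S,"top":T}[n]["color"].astype(int)
  d=(abs(o-e).max(2)>25).astype(np.uint8);k,l,st,_=cv2.connectedComponentsWithStats(d);print(n,[x[:5].tolist() for x in st[1:] if x[4]>6])
E
```

```text
t 23.05 q [-1.0755 -0.2029  1.8025 -0.0024  1.5427 -2.138 ] p [ 0.2709 -0.3956  0.2387] th 1.0626029152014247 z [-0.0024 -0.0006 -1.    ] open 0.026103778221532137 F [-0.3648  2.152   0.0979] T [ 0.0497 -0.1433 -0.0369]
side [[422, 0, 137, 211, 7651], [511, 0, 13, 34, 67], [516, 30, 15, 2, 20], [506, 44, 2, 5, 7], [510, 53, 4, 5, 8], [512, 61, 9, 7, 22], [509, 80, 6, 5, 9], [494, 91, 10, 18, 104], [514, 91, 8, 3, 14], [487, 121, 40, 43, 647], [531, 127, 29, 49, 347], [508, 161, 3, 4, 9], [208, 236, 49, 34, 382], [226, 237, 9, 14, 34], [236, 238, 14, 10, 89]]
top [[209, 195, 3, 6, 7], [218, 196, 2, 20, 22], [206, 205, 10, 14, 67], [212, 218, 9, 12, 59], [241, 221, 319, 199, 21343], [214, 233, 5, 5, 11], [170, 337, 99, 83, 4290], [328, 370, 12, 29, 45], [265, 378, 23, 42, 461], [260, 390, 7, 13, 21]]
```

View pics/sE.png

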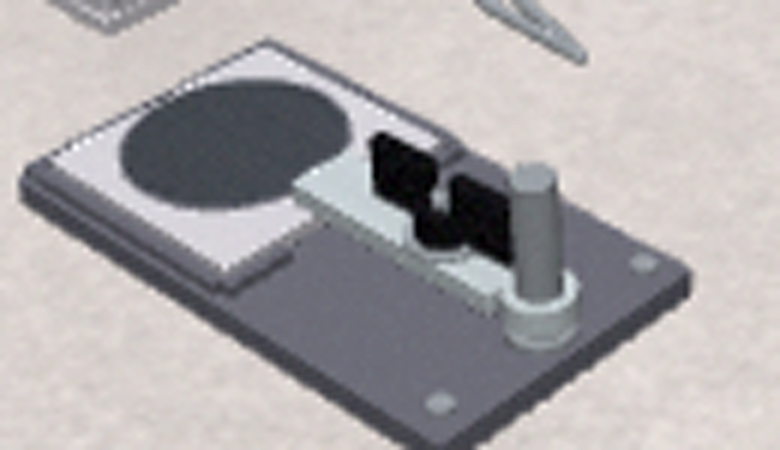

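View pics/tE.png

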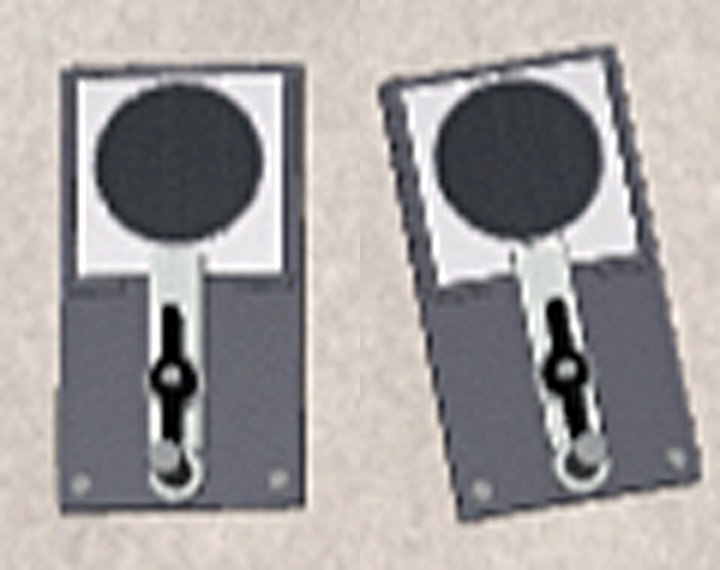

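```bash
python3 -c "
from plant import robot
print(robot.close_job())"
```

```text
the job is handed in; nothing more can be done
None
```

The backed-off screw (the jig on the robot's left, screw axis at about x 0.541, y 0.178 m) is home and its clamp bar is down on the wafer holder. I handed the job in at about 23 s of the 51 s allowed. No verdict is reported, so what follows rests on my own readings.

**How it was done:** I held the two fingertips 26 mm apart astride the wings, so they pushed the wings without gripping. I turned the tool clockwise about the screw axis in three strokes, about 6.8 rad in all, following the screw down. I lifted clear between strokes, and moved away at the end.

**The stop:** On the last small step the wrist torque about the vertical rose from about 0.04 to 0.28 N m and stayed there. The wings stood at about -5°, which agrees with my estimate of the home position. The net force on the tool was about 7 N in the last reading at the stop. That reading does not show the finger-to-screw force separately. I estimated that from the torque at roughly 10 N per finger, under the 35 N limit.

**Last checks:**
- **Clamped jig:** The final pictures show its bar on the holder and its wings along the bar, just like the other jig.
- **Everything else:** Compared with the start, the side view shows changes only at this screw, its bar and the arm, so the holders, the other screw and the bystanders look untouched. In the top view the arm hid part of the bench, so I relied on the side view there.

**A check that disagreed:** Before the last stroke, one side-view reading of the wing-top height came out about 1 mm high. I used the wing angle and the stop torque instead.

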